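# Hang the charged pipette on the carousel's empty hook

### The arm

A 6-joint arm with a two-finger parallel gripper is mounted at the origin on the work surface. World frame = base frame: x ahead of the robot, y to its left, z up, the work surface at z = 0. Lengths are in m, angles in rad, forces in N, time in s.
With the tool pointing down it reaches from about 0.325 to 0.875 m from the base axis. Payload 4.4 kg.
Tool frame: the origin (TCP) lies midway between the tips of the shut fingers; the grasp point (between the pads) lies 19 mm behind it; z points along the fingers, y is the line along which they close (so a half turn about z gives the same grasp; the last joint's range is limited). The gripper opens to 85 mm and grips with 20 to 120 N. Pads are 22 mm wide; open, the fingers measure 114 mm over their backs; the gripper's body (76 mm by 85 mm) begins 54 mm behind the grasp point. The pads swing forward as they close: fully open they stand 13 mm farther back than shut.
Start: joints at [-1.383, 0.207, 1.542, -0, 1.393, -0.15], TCP at [0.191, -0.543, 0.231] pointing down, gripper open.
Joint ranges: [-2.73, 2.73], [-0.86, 2.22], [0.23, 2.46], [-1.11, 4.25], [0.08, 2.63], [-2.82, 2.82]. Speed limits (rad/s): [2.79, 2.79, 3.14, 3.14, 3.14, 3.14].

### API

Orientations are given as [roll, pitch, yaw] about the fixed x, y, z axes, in that order (R = Rz(yaw) Ry(pitch) Rx(roll)).
In Python, from workcell import bot, claw, ik, readout, camera, close_job gives the robot as it stands. Calls block until the motion is done:
- bot.move_to(position, orientation): joint-space move of the TCP to a pose.
- bot.servo_line(position, rotation=None, vel=0.15, stop_force=None): straight line of the TCP; rotation=None keeps the orientation; vel is the mean speed in m/s. With stop_force (N) it stops when the force on the tool has changed by that much, and returns True; else False.
- bot.set_joints(angles): joint-space move.
- claw.open_jaws() and claw.clamp(): open the fingers fully, or close them until they stop; the grip force is fixed at half the most.
- bot.sleep(seconds).
- ik(position, orientation): joint angles nearest the present ones, or None.
- readout.sense(): the state.
- camera(name): name is "scene" or "side" or "wrist"; returns a dict with "img" (480x640x3 uint8, red, green, blue), "fovy" (degrees; the focal length in pixels is half the picture's height over the tangent of half this angle, whatever the lens; pixels are square), "cx", "cy" (the principal point, pixels), "R" (3x3) and "t" (3): a world point X has camera coordinates R X + t; the wrist camera has in their place "mount" (4x4, takes a point from camera to tool coordinates, whose origin is the TCP and whose axes are the flange's). Camera axes: x right, y down, z forward; pixel columns grow to the right and rows downward; lengths in m; the calibration is good to about 2 mm. A picture is of the moment at which its call begins: read the wrist's pose just before it. There is no depth.
A pose or a line that the arm cannot do raises bot.Unreachable and nothing moves.
- close_job(): hands the job in; it is judged then, once.
The state is a dict: "clock": time; "joints": joint angles; "joint_vel": joint speeds; "joint_torque": joint torques, N m; "tool_pos": TCP position; "tool_rot": TCP orientation; "ft_force": force on the tool from outside, world axes, zero at the start; "moment": the same for the moment, N m; "width": opening from 0.0 (shut) to 1.0 (fully open); "finger_force": force on a finger pad.
Only numpy, scipy, OpenCV 4.12 (cv2) and the standard library are available. Lean on these libraries where they do the work, as an engineer would, in place of code of your own. Each camera call takes 0.05 s, during which the arm holds its last target. There are 200 camera calls.

### The job

The pipette in the single charging stand belongs back on the charging carousel. Turn the carousel until its empty hook faces straight to the front edge of the bench, where the robot stands, then bring the pipette over upright, hang it on that hook and press it gently down until its collar has snapped past the spring rollers and sits fully home on the charging contact; then let go. Do not force the pipette, and leave the charging stand and the other things on the bench as they are.

Things in the scene. Friction and masses are not known exactly. Their poses are not given: they have to be found in the camera images.
- carousel: fixed pipette carousel: round white base, 200 mm across, 16 mm high, with an upright column; origin: centre of the base on the bench, on the turning axis; its axes are the world's (x away from the robot, y to its left, z up) and do not turn with the head. The front of the bench is the -x side
- head (a joint): angle (rad) of the turning head, counter-clockwise seen from above; 0 when the empty hook points straight to -x (front); no end stops, held by friction (0.08 N m). It carries five alike hooks 72 degrees apart at 95 mm radius: one empty, four with white pipettes that cannot be taken off and reach 115 mm from the axis and 283 mm above the bench (finger rests inward)
- knob (a point): middle of the round grey ribbed knob on top of the carousel's head, on the turning axis, 308 mm above the bench; 40 mm across with upright sides from 292 to 322 mm, its top at 326 mm, above everything else there; it turns with the head
- hook_seat (a point): nominal seat of the empty hook: on the axis of a pipette hung there, 95 mm from the turning axis, 184 mm above the bench. This point is fixed in the head (turns with it): the hook itself is clamped on an upright rail, its prong tops anywhere from 8 mm below to 8 mm above this point, found only by feel or by sight. In this frame the hook is open to -x, outward; z up
- hook_mouth (a point): nominal middle of the empty hook's mouth, 22 mm outward of hook_seat. The two prongs are 12 mm thick and 26 mm apart, carry lips 5 mm high here and flare outward for 14 mm more; 13 mm inward of the seat the gap is closed
- clip_l (a joint): sideways travel (m) of one of the two sprung steel rollers of the empty hook: 0 at rest, 0.005 most; 1 N at rest, 3.2 N at 2.5 mm. The rollers (8 mm thick, 24 mm long along x) lie above the prongs, axes 17 mm above the prong tops, 35 mm free between them; housings beside them reach 20 mm up and 34 mm out to each side. Pushing the collar through takes some 4 to 9 N; unpressed, the pipette stays standing on them, 10 mm too high
- contact (a joint): travel (m) of the sprung brass charging contact at the back of the empty hook's seat: 0 up (2.5 mm above the prong tops), 0.0025 pressed flush by the collar when the pipette is fully home; under 1 N, less than the pipette weighs
- stand: fixed single charging stand: white base plate 130 x 100 x 18 mm, a post at its rear (+x of its frame, 55 to 77 mm behind the origin, 34 mm wide, 212 mm high), and a hook shaped like the carousel's but without rollers, open to -x of its frame; origin on the bench under the middle of the hook's seat; z up
- stand_seat (a point): seat of the charging stand's hook, 184 mm above the bench, above the stand's origin, level with the prong tops; axes as the stand's (open to -x). Lips 5 mm high stand on the prongs 20 to 24 mm in front of it
- pipette_grip (a point): the loose white pipette, 244 mm long, 0.16 kg, upright: middle of its top grip block, 30 mm (x) x 28 mm (y), flat sides, from 22 mm below to 22 mm above this point. A 17 mm button ends 44 mm above the point; a finger rest 12 mm wide sticks out to 38 mm at +x, 14 mm above the point; a dark screen is on -x. z up along the pipette. Grip across y
- pipette_collar (a point): centre of the flat underside (34 mm across) of the pipette's grey collar, 50 mm below the grip point; z up along the pipette. It rests on a hook's prongs when home. Upward the collar widens to 40 mm at 10 to 12 mm, then narrows to a groove 34 mm across at 16 to 25 mm, into which the rollers snap. Below it the body is 23 mm across for 58 mm
- pipette_tip (a point): lower end of the pipette, 150 mm below the collar's underside; 26 to 42 mm above the bench when hung. The pipette is a calibrated instrument: nothing may press it with more than 40 N against the carousel or the stand
- tip_box: bystander: clear closed tip box, 85 x 120 x 52 mm; origin under its centre
- solvent_bottle: bystander: amber glass bottle, 68 mm across, 150 mm high; origin under its centre
- beaker: bystander: glass beaker, 68 mm across, 85 mm high; origin under its centre
- petri_dish: bystander: clear dish, 60 mm across, 14 mm high; origin under its centre
- sample_jar: bystander: glass jar with white lid, 48 mm across, 60 mm high; origin under its centre
- loupe: bystander: black standing loupe, 42 mm across, 36 mm high; origin under its centre
Mind the look-alikes: they are no part of the job. There is more than one size of the part that bears pipette_grip; the job needs the larger.

How it is judged:
On the way, in this order (a step that is already met when the one before it is completed fails the run):
1. the empty hook has been turned to the front, within 25 degrees of straight (x of hook_seat in the frame of carousel below -0.086 m), for 0.3 s.
2. the pipette is fully home on the hook (value of joint contact above 0.0017 m and horizontal distance between pipette_collar and hook_seat below 0.006 m and z of pipette_collar in the frame of hook_seat between -0.011 and 0.011 m and angle between pipette_collar's own z axis and vertical below 0.09 rad), for 0.2 s.
At the end, for the whole second after the job is handed in: the pipette hangs released and at rest on the hook that was empty, upright within 5 degrees, its collar down on the prongs (charging contact pressed more than 1.7 mm of its 2.5 mm) and within 6 mm of the seat's axis, and that hook faces the front within 25 degrees (all of step 2 and x of hook_seat in the frame of carousel below -0.086 m and contact force between pipette and stand below 0.05 N and linear speed of pipette below 0.02 m/s); the robot touches nothing.
It fails at once if the pipette was forced: more than 40 N between the pipette and the carousel (contact force between pipette and head above 40 N).
It fails at once if the pipette was forced: more than 40 N between the pipette and the charging stand (contact force between pipette and stand above 40 N).
It fails at once if the pipette was tipped over or dropped (angle between pipette_collar's own z axis and vertical above 0.6 rad).
It fails at once if a bystander was pushed more than 30 mm (distance of any of tip_box, solvent_bottle, beaker, petri_dish, sample_jar, loupe from where it was at the start of the episode above 0.03 m).
It also fails if it takes over 72 s, if anything falls off the work surface, if the arm or the gripper's body presses on something with over 40 N, if the wrist force passes 120 N, or if a joint passes its speed limit or range.

## Working session

There is one attempt and no reset: what is moved stays moved. The work goes in short steps, each a Python script; the robot and the scene stay as the last script left them, time stands still between calls to the robot, and variables do not carry over. Pictures are saved under pics/ and viewed, at most 10 in all, crops included, and the job is handed in when it is done.

```bash
mkdir -p pics; cat > h.py <<'E'
import numpy as np, cv2
from workcell import bot, claw, ik, readout, camera, close_job
from scipy.spatial.transform import Rotation as Ro
def snap(n,f):
    s=readout.sense(); c=camera(n); cv2.imwrite(f'pics/{f}.png',c['img'][:,:,::-1])
    c['f']=240/np.tan(np.radians(c['fovy'])/2)
    if 'mount' in c:
        T=np.eye(4);T[:3,:3]=Ro.from_euler('xyz',s['tool_rot']).as_matrix();T[:3,3]=s['tool_pos']
        M=np.linalg.inv(T@c['mount']); c['R']=M[:3,:3];c['t']=M[:3,3]
    return c
def ray(c,u,v):
    d=c['R'].T@np.array([(u-c['cx'])/c['f'],(v-c['cy'])/c['f'],1]); return -c['R'].T@c['t'],d
def onz(c,u,v,z):
    o,d=ray(c,u,v); return o+d*(z-o[2])/d[2]
def proj(c,X):
    p=c['R']@np.array(X)+c['t']; return p[:2]/p[2]*c['f']+[c['cx'],c['cy']]
def tri(c1,p1,c2,p2):
    o,d=ray(c1,*p1);q,e=ray(c2,*p2);s=np.linalg.lstsq(np.c_[d,-e],q-o,rcond=None)[0]
    a,b=o+d*s[0],q+e*s[1]; return (a+b)/2,np.linalg.norm(a-b)
E
python3 - <<'E'
from h import *
import pickle
for n in('scene','side','wrist'):
    c=snap(n,n+'0'); pickle.dump(c,open(f'pics/{n}0.pkl','wb'));print(n,c['fovy'],c['cx'],c['cy'],-c['R'].T@c['t'],c['R'][2])
s=readout.sense();print(s['tool_rot'],s['clock'])
E
```

```text
scene 46.36157616476507 321.1657337683714 244.666234432096 [ 1.50237007 -0.1457718   1.23256855] [-0.64876712  0.11178611 -0.75273175]
side 46.546296146348524 323.46771945564996 248.7371294023696 [0.25379836 1.11289706 1.1241175 ] [ 0.22786762 -0.73452198 -0.63918214]
wrist 60.08889273682783 314.3219045944012 231.39137485104604 [ 0.27000923 -0.51508704  0.37220669] [-0.30700681 -0.10673475 -0.94570318]
[-3.13983854e+00 -2.52514368e-04  3.37816174e-01] 0.15
```

View pics/scene0.png

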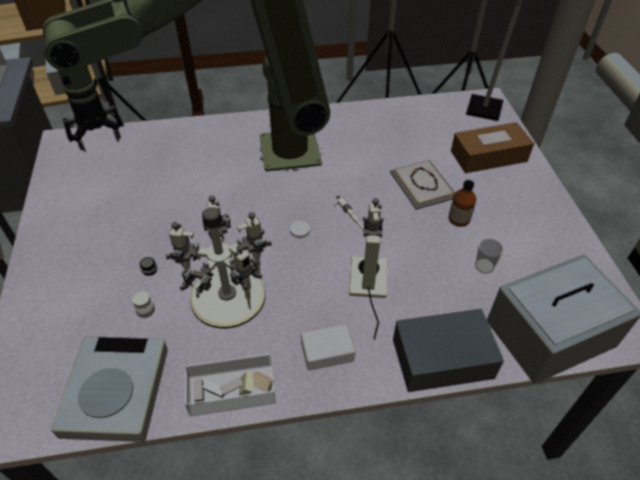

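View pics/side0.png

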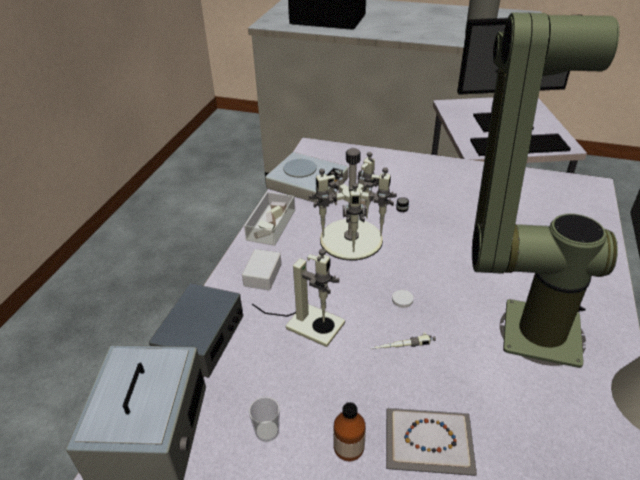

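The scene view shows the carousel base at (228,295) with its dark knob at (211,214), the stand at (369,275) with a pipette at (375,215), and a small pipette lying at (350,212). In the side view the knob is at (353,156), the stand pipette at (322,270) and the lying one at (405,342). The candidates are the stand pipette (upright and large, so it fits) and the lying one (smaller, a look-alike). I'll confirm this in an enlarged crop.

```bash
python3 - <<'E'
import cv2,numpy as np
a=cv2.imread('pics/scene0.png');b=cv2.imread('pics/side0.png')
def z(i,x,y,w,h,k): return cv2.resize(i[y:y+h,x:x+w],None,fx=k,fy=k,interpolation=cv2.INTER_CUBIC)
# scene carousel 150..283 x 190..290 ; stand 325..458
t=np.hstack([z(a,150,190,133,100,3),z(a,325,185,133,100,3)])
u=np.hstack([z(b,290,140,133,100,3),z(b,270,245,133,100,3)])
o=np.vstack([t,u]);cv2.imwrite('pics/crop1.png',np.clip(o*1.5,0,255).astype('uint8'))
E
```

```text
(no output)
```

View pics/crop1.png

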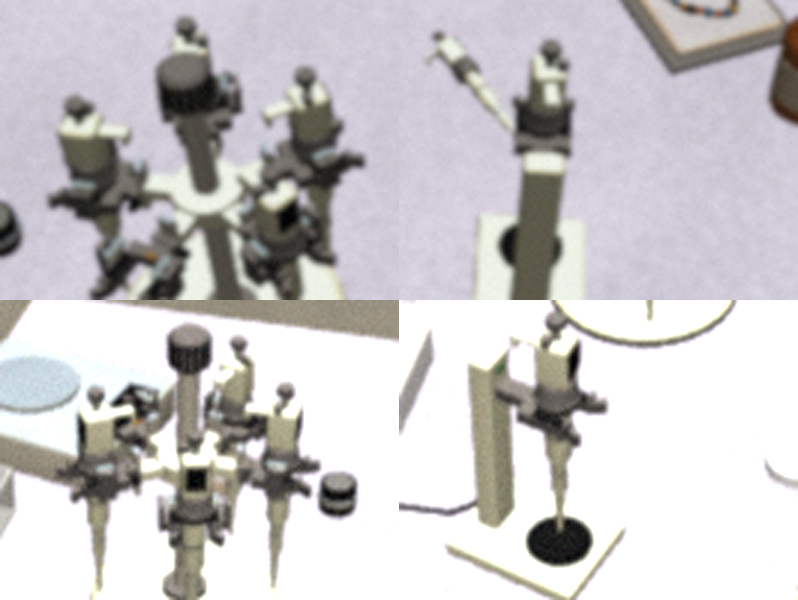

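```bash
python3 - <<'E'
from h import *
import pickle
a=pickle.load(open('pics/scene0.pkl','rb'));b=pickle.load(open('pics/side0.pkl','rb'))
print('knobtop',tri(a,(212,211.5),b,(352.7,150.5)),onz(a,212,211.5,.326),onz(b,352.7,150.5,.326))
print('base',onz(a,228,294,.016),onz(b,352,238,.016))
print('contact',tri(a,(200,275.5),b,(336.3,183.5)),onz(a,200,275.5,.188),onz(b,336.3,183,.188))
print('button',tri(a,(375.3,200.5),b,(322.3,251.5)),onz(a,375.3,200.5,.275),onz(b,322.3,251.5,.275))
# stand base corners: white plate mask in side
for p in((474,245+ -0),):pass
for c,n,w in((a,'scene',(345,250,395,300)),(b,'side',(280,300,350,348))):
    im=c['img'].astype(int);x0,y0,x1,y1=w;r=im[y0:y1,x0:x1]
    m=((r[...,0]-r[...,2])>4).astype('uint8')
    cs,_=cv2.findContours(m,cv2.RETR_EXTERNAL,2);k=max(cs,key=cv2.contourArea)+[x0,y0]
    P=np.array([onz(c,*q[0],.018)[:2] for q in k]);print(n,cv2.contourArea(k),cv2.minAreaRect(P.astype('float32')), cv2.minAreaRect(k))
print('disc',onz(a,369,268,.018),onz(b,270+161/3,245+241/3,.018))
E
```

```text
knobtop (array([ 0.58259382, -0.23920984,  0.32755939]), np.float64(0.0028718944742873935)) [ 0.58276521 -0.2385382   0.326     ] [ 0.5827869 -0.2441526  0.326    ]
base [ 0.58652326 -0.24001127  0.016     ] [ 0.57674651 -0.23606642  0.016     ]
contact (array([ 0.64297696, -0.28976424,  0.17675574]), np.float64(0.001656254967837202)) [ 0.65125173 -0.28874857  0.188     ] [ 0.6394086  -0.27465174  0.188     ]
button (array([0.55658476, 0.14964879, 0.27561846]), np.float64(0.002261371703414524)) [0.55722065 0.15036531 0.275     ] [0.55625162 0.14767461 0.275     ]
scene 508.5 ((0.5659320950508118, 0.1554519236087799), (0.04596573859453201, 0.1449926346540451), 70.76226043701172) ((370.5000305175781, 269.5), (16.428058624267578, 40.8621940612793), 8.972626686096191)
side 1566.5 ((0.5896881222724915, 0.1272483766078949), (0.14419223368167877, 0.1622425764799118), 75.62532043457031) ((316.0068359375, 319.1849365234375), (54.125423431396484, 42.373416900634766), 24.443954467773438)
disc [0.56197432 0.15157284 0.018     ] [0.55662847 0.14733514 0.018     ]
```

The pipette on the stand is the large one, upright at about (0.557, 0.150), with its button top at 0.276 (0.278 expected). The knob is at (0.583, -0.241) and the triangulated top height of 0.3276 fits. The empty hook, with its orange contact at scene (200,275), bears about -39°, so the head has to turn about -141°. Moving over the knob.

```bash
python3 - <<'E'
from h import *
import pickle
b=pickle.load(open('pics/side0.pkl','rb'))
P=[onz(b,*p,.018)[:2] for p in((285.7,327.7),(328,344),(345.3,321))]
for i in(0,1):
    d=P[i+1]-P[i];print('edge',np.linalg.norm(d),np.degrees(np.arctan2(d[1],d[0])))
p=readout.sense()['tool_pos'];bot.servo_line([p[0],p[1],.43],vel=.25)
bot.move_to([.583,-.241,.43],[np.pi,0,2.4])
c=snap('wrist','w1');pickle.dump(c,open('pics/w1.pkl','wb'))
s=readout.sense();print(s['tool_pos'],s['tool_rot'],s['joints'],s['clock'],proj(c,[.583,-.241,.326]))
E
```

```text
edge 0.12577804361954076 169.39332361362736
edge 0.09227837034062028 -103.95981455733994
[ 0.58246936 -0.24206698  0.42991451] [-3.14122554e+00 -7.55547038e-05  2.39799861e+00] [-5.30785838e-01  2.60228956e-01  1.07808980e+00 -3.52365201e-04
  1.80342527e+00 -1.35806934e+00] 2.9417 [316.67328658 228.53232531]
```

View pics/w1.png

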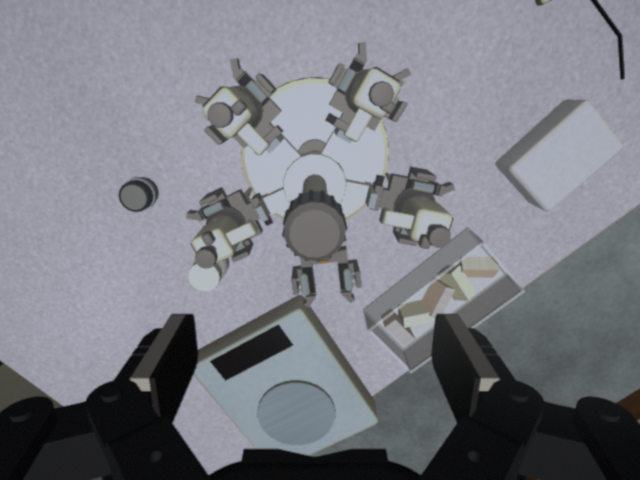

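The wrist view shows the knob at (315,230), against a predicted (316.7,228.5), so it agrees. The empty hook's prongs are at (304,283) and (350,283). Gripping the knob and turning it.

```bash
python3 - <<'E'
from h import *
import pickle
c=pickle.load(open('pics/w1.pkl','rb'))
k=onz(c,315,230,.326);m=onz(c,327,282,.184);print(k,m)
d=m[:2]-k[:2];th=np.arctan2(d[1],d[0]);print(np.linalg.norm(d),np.degrees(th))
turn=-np.pi-th if th<0 else np.pi-th
print('turn',np.degrees(turn))
k[0]-=0
bot.servo_line([k[0],k[1],.298],vel=.15)
claw.clamp();s=readout.sense();print(s['width'],s['finger_force'],s['ft_force'])
j=np.array(s['joints']);j[5]-=turn
print(j[5]);bot.set_joints(j);bot.sleep(.4)
s=readout.sense();print(s['tool_rot'],s['ft_force'],s['width'])
claw.open_jaws();p=s['tool_pos']
bot.servo_line([p[0],p[1],.43],vel=.2)
# view of the front hook with the camera on the -x side
bot.servo_line([k[0]-.10,k[1],.43],vel=.2)
bot.move_to([k[0]-.12,k[1],.45],[np.pi,0,np.pi])
c=snap('wrist','w2');pickle.dump(c,open('pics/w2.pkl','wb'));print(readout.sense()['clock'],k)
for z in(.176,.184,.192):print(proj(c,[k[0]-.095,k[1],z]),proj(c,[k[0]-.117,k[1]+.019,z]),proj(c,[k[0]-.117,k[1]-.019,z]))
E
```

```text
[ 0.5830066  -0.24242589  0.326     ] [ 0.66897209 -0.30435136  0.184     ]
0.10594729021259465 -35.7671921685343
turn -144.23280783146572
0.4496622879322549 62.74028515792452 [-2.102128    1.20188008  4.08631423]
1.1572152381281897
[ 3.13937257 -0.00793571 -0.11801119] [ 7.02403777 -4.65882734 -0.93459078] 0.44645258167027163
11.8333 [ 0.5830066  -0.24242589  0.326     ]
[315.35941452 199.44766201] [334.08815686 178.43119134] [296.67168338 178.42186841]
[315.3725252  201.44588925] [334.44373276 180.08008629] [296.34355263 180.07049799]
[315.38611546 203.51721126] [334.8125457  181.79036471] [296.00320725 181.78049756]
```

View pics/w2.png

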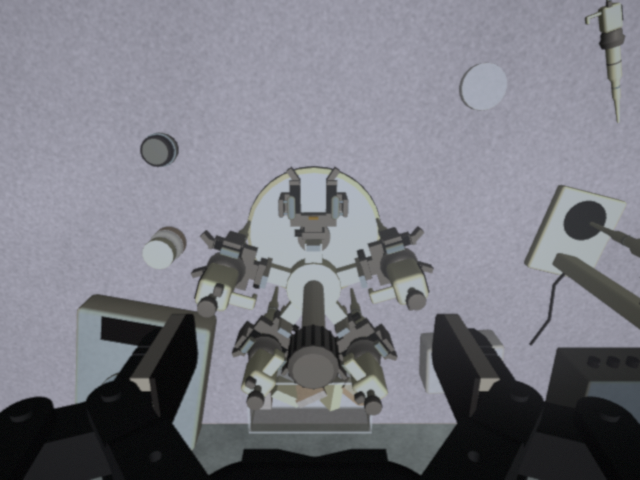

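The hook now faces the front: its mouth is at (314,175), centred below the knob at (314,365). The stand plate corners are at (528,266), (562,186) and (625,203). Next, the stand.

```bash
python3 - <<'E'
from h import *
import pickle
c=pickle.load(open('pics/w2.pkl','rb'))
P=[onz(c,*p,.018)[:2] for p in((527,266),(562,185.5),(625,203))]
for i in(0,1):
    d=P[i+1]-P[i];print('edge',np.linalg.norm(d),np.degrees(np.arctan2(d[1],d[0])))
d=P[0]-P[1];a=np.arctan2(d[1],d[0]);print(a,'disc',onz(c,586,221,.018))
bot.move_to([.557,.1495,.40],[np.pi,0,a+np.pi])
c=snap('wrist','w3');pickle.dump(c,open('pics/w3.pkl','wb'));s=readout.sense();print(s['clock'],s['joints'],s['tool_rot'])
print(proj(c,[.557,.1495,.278]),proj(c,[.557,.1495,.184]))
E
```

```text
edge 0.12680824057167966 166.95194501729705
edge 0.09827782067549964 74.99158120754721
-0.22773152042941808 disc [0.56135954 0.15030721 0.018     ]
13.3833 [ 1.10324543e-01  1.36745730e-01  1.28171994e+00 -4.47082173e-04
  1.72269990e+00 -1.23114242e+00] [-3.14131829e+00  5.49928948e-04  2.91219562e+00]
[316.94312445 219.76665842] [316.41162179 187.71442869]
```

View pics/w3.png

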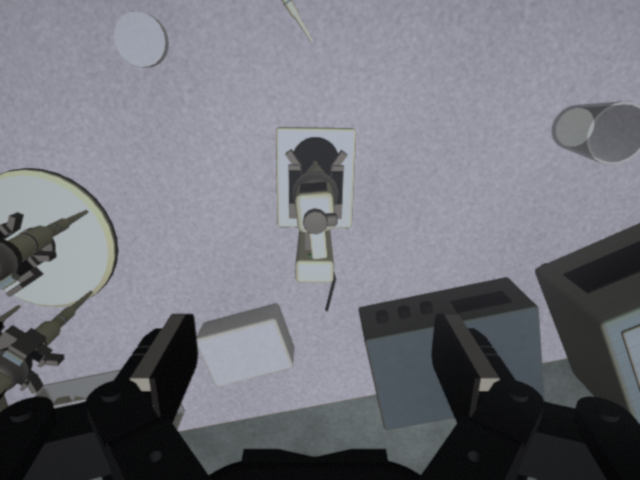

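The button at (316,221) matches the prediction (317,220), and the screen, finger rest and post all line up with the tool. Grasping, lifting and withdrawing.

```bash
python3 - <<'E'
from h import *
a=-0.2277;u=np.array([np.cos(a),np.sin(a),0])
p=np.array([.557,.1495,.215])
print(bot.servo_line(p,vel=.12,stop_force=8))
claw.clamp();s=readout.sense();print(s['width'],s['finger_force'],s['ft_force'],s['tool_pos'])
f0=s['ft_force']
print(bot.servo_line(p+[0,0,.036],vel=.04,stop_force=12))
s=readout.sense();print(s['ft_force'],s['width'])
print(bot.servo_line(p+[0,0,.036]-.1*u,vel=.08,stop_force=8))
s=readout.sense();print(s['ft_force'],s['width'],s['tool_pos'],s['clock'])
c=snap('side','s1');i=cv2.resize(c['img'][200:350,240:440,::-1],None,fx=3,fy=3);cv2.imwrite('pics/s1c.png',i)
E
```

```text
False
0.32818856134828345 57.42809427436441 [-1.17615524 -0.7187144   1.77511868] [0.55706544 0.14943373 0.215296  ]
False
[ 0.20622772 -0.98065312 -1.40783055] 0.32535141220280545
False
[ 0.37387173  0.85206433 -1.4159641 ] 0.32729352799006234 [0.46001522 0.17194621 0.25100838] 18.0833
```

View pics/s1c.png

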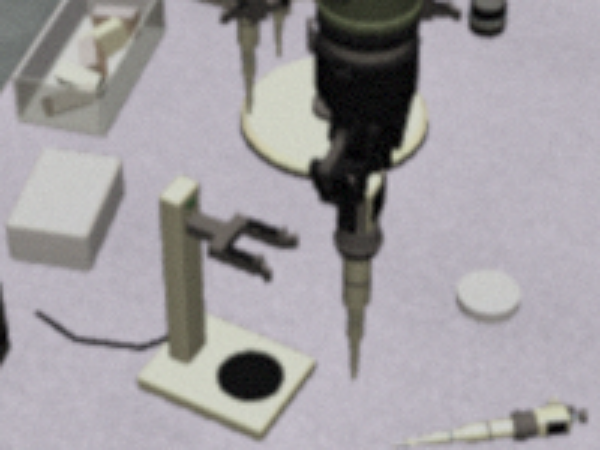

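The pipette is held upright and clear of the stand (crop, pipette at (355,280)). Carrying it to the hook, inserting from the front and lowering it by feel.

```bash
python3 - <<'E'
from h import *
p=readout.sense()['tool_pos'];k=np.array([.583,-.2424])
bot.servo_line([.44,.172,.27],vel=.15)
bot.servo_line([k[0]-.095-.09,k[1],.27],rotation=[np.pi,0,np.pi],vel=.2)
z=.255
bot.servo_line([k[0]-.095-.09,k[1],z],vel=.1)
bot.sleep(.3);f0=np.array(readout.sense()['ft_force']);print(f0)
print('ins',bot.servo_line([k[0]-.095,k[1],z],vel=.05,stop_force=4))
s=readout.sense();print(s['ft_force']-f0,s['tool_pos'],s['tool_rot'],s['width'])
c=snap('wrist','w4');c2=snap('side','s2')
i=np.hstack([cv2.resize(c['img'][60:360,140:500,::-1],(400,333)),cv2.resize(c2['img'][120:260,280:448,::-1],(400,333),interpolation=cv2.INTER_CUBIC)]);cv2.imwrite('pics/w4c.png',i)
E
```

```text
[-0.07347311  0.0126045  -1.97003534]
ins False
[0.27310372 0.14776729 0.10142705] [ 0.487817   -0.24241978  0.25503974] [-3.14156238e+00 -4.61961502e-05  3.14142076e+00] 0.32805959076683944
```

View pics/w4c.png

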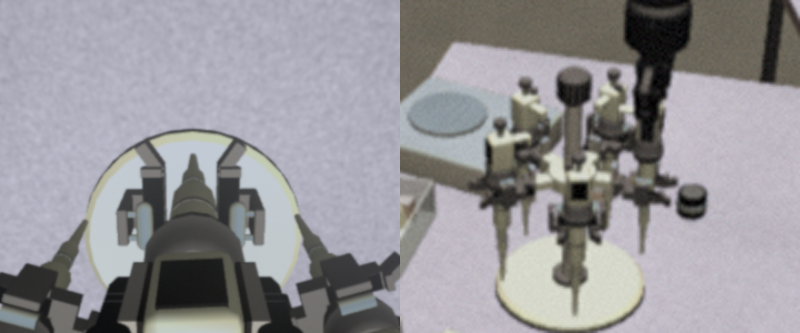

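The wrist crop shows the pipette centred between the two blue rollers with no side force. Lowering in small steps while logging the force.

```bash
python3 - <<'E'
from h import *
s=readout.sense();f0=np.array(s['ft_force']);x,y,z0=.488,-.2424,.255
print(bot.servo_line([x,y,.236],vel=.04,stop_force=4));z=readout.sense()['tool_pos'][2];L=[];pk=0
while z>.203:
    z-=.001
    r=bot.servo_line([x,y,z],vel=.015,stop_force=14)
    s=readout.sense();d=s['ft_force']-f0;L.append((round(z,4),round(float(s['tool_pos'][2]),4),*np.round(d,1)))
    if r or d[2]>16:break
    pk=max(pk,d[2])
    if pk>4 and d[2]>11 and z<.22: break
print(r,s['clock'],*L,sep='\n')
E
```

```text
False
False
29.975
(np.float64(0.2347), 0.2348, np.float64(0.3), np.float64(0.1), np.float64(-0.7))
(np.float64(0.2337), 0.2338, np.float64(0.4), np.float64(0.1), np.float64(-0.1))
(np.float64(0.2327), 0.2329, np.float64(0.4), np.float64(-0.2), np.float64(1.8))
(np.float64(0.2317), 0.2318, np.float64(0.2), np.float64(-1.0), np.float64(0.3))
(np.float64(0.2307), 0.2306, np.float64(1.1), np.float64(-0.7), np.float64(0.8))
(np.float64(0.2297), 0.2296, np.float64(0.9), np.float64(-0.5), np.float64(0.9))
(np.float64(0.2287), 0.2288, np.float64(-1.0), np.float64(-1.1), np.float64(2.0))
(np.float64(0.2277), 0.2279, np.float64(0.5), np.float64(-1.0), np.float64(2.7))
(np.float64(0.2267), 0.2269, np.float64(1.2), np.float64(0.3), np.float64(3.3))
(np.float64(0.2257), 0.2259, np.float64(1.3), np.float64(-0.2), np.float64(3.3))
(np.float64(0.2247), 0.2248, np.float64(1.1), np.float64(-0.7), np.float64(3.5))
(np.float64(0.2237), 0.2238, np.float64(1.3), np.float64(-0.0), np.float64(3.6))
(np.float64(0.2227), 0.2228, np.float64(0.4), np.float64(-0.2), np.float64(4.7))
(np.float64(0.2217), 0.2217,
[... 164 characters left out ...]
p.float64(1.3), np.float64(0.1), np.float64(-0.1))
(np.float64(0.2187), 0.218, np.float64(0.7), np.float64(0.0), np.float64(-1.1))
(np.float64(0.2177), 0.2172, np.float64(1.3), np.float64(0.3), np.float64(-2.8))
(np.float64(0.2167), 0.2164, np.float64(0.0), np.float64(-0.2), np.float64(-1.5))
(np.float64(0.2157), 0.2156, np.float64(0.6), np.float64(0.3), np.float64(-0.2))
(np.float64(0.2147), 0.2147, np.float64(0.3), np.float64(-0.9), np.float64(-1.9))
(np.float64(0.2137), 0.2146, np.float64(-1.3), np.float64(0.9), np.float64(3.7))
(np.float64(0.2127), 0.2145, np.float64(-3.8), np.float64(1.8), np.float64(9.9))
(np.float64(0.2117), 0.2145, np.float64(-5.3), np.float64(1.5), np.float64(12.9))
```

It snapped through at TCP z ≈ 0.221 (peak about 5 N) and bottomed at 0.2145, about 7 mm lower, which fits the geometry. Relieving the press, releasing and checking.

```bash
python3 - <<'E'
from h import *
bot.servo_line([.488,-.2424,.2146],vel=.02);bot.sleep(.3);print(readout.sense()['ft_force'])
claw.open_jaws();bot.sleep(.2)
bot.servo_line([.488,-.2424,.36],vel=.08);bot.servo_line([.44,-.2424,.42],vel=.2);bot.sleep(.3)
c=snap('wrist','w5');c2=snap('side','s3');print(readout.sense()['clock'])
print(proj(c,[.488,-.2424,.278]),proj(c2,[.488,-.2424,.278]))
i=np.hstack([cv2.resize(c['img'][100:400,140:500,::-1],(400,333)),cv2.resize(c2['img'][120:260,280:448,::-1],(400,333),interpolation=cv2.INTER_CUBIC)]);cv2.imwrite('pics/w5c.png',i)
E
```

```text
[-0.84237066 -2.07006163  0.08285252]
34.2667
[314.8948542  274.97765266] [384.49971472 170.04381241]
```

View pics/w5c.png

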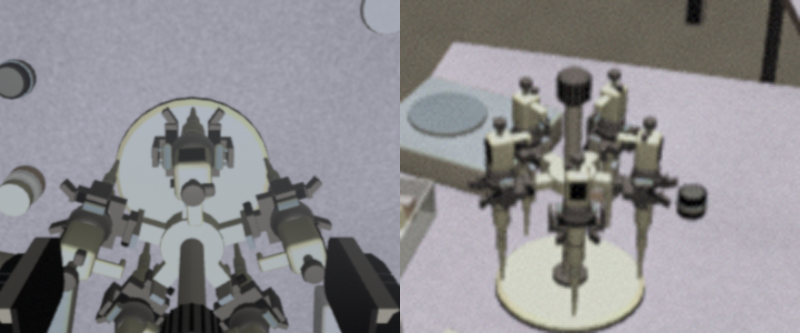

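The button shows at wrist (314,271) and side (385,171), against predictions of (315,275) and (384.5,170). The pipette is upright and seated like its neighbours, and the gripper is clear of it. Handing in.

```bash
python3 -c "
from h import *
print(close_job())"
```

```text
the job is handed in; nothing more can be done
None
```

I turned the carousel's empty hook to the front, hung the pipette on it, pressed it through the rollers (about 5 N to snap, about 13 N at the bottom), released it and handed the job in; the last pictures show it upright and seated like its neighbours, but no verdict came back.

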